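Lay the second, interlocking course of a soldering hearth

ROBOT

A 6-joint arm with a two-finger parallel gripper is mounted at the origin on the work surface. World frame = base frame: x ahead of the robot, y to its left, z up, the work surface at z = 0. Lengths are in m, angles in rad, forces in N, time in s.
With the tool pointing down it reaches from about 0.425 to 0.95 m from the base axis. Payload 14.7 kg.
Tool frame: the origin (TCP) lies at the very end of the fingers, on their centre line; the grasp point (between the pads) lies 19 mm behind it (hold_point_z is the distance from the TCP to the grasp point, in m); x points along the fingers, z is the direction in which the jaws open and shut, and the axes are right-handed (so a half turn about x gives the same grasp; the last joint's range is limited). The gripper opens to 85 mm and grips with 20 to 120 N. Pads are 22 mm wide; open, the fingers measure 114 mm over their backs; the gripper's body (76 mm by 85 mm) begins 54 mm behind the grasp point. The pads swing forward as they close: fully open they stand 13 mm farther back than shut.
Start: joints at [1.193, 0.48, 1.596, -0, 1.065, -0.047], TCP at [0.211, 0.615, 0.206] pointing down, gripper open.
Joint ranges: [-2.75, 2.75], [-0.82, 2.05], [0.23, 2.67], [-1.56, 4.7], [0.09, 2.69], [-2.92, 2.92]. Speed limits (rad/s): [1.89, 1.89, 2.39, 3.01, 3.01, 3.01].

INTERFACE

Orientations are given as a unit quaternion [x, y, z, w].
In Python, from station import * gives the robot as it stands.
- The arm moves only by the tool apply_moves, never from a script. Its argument "targets" is a list of rows, each an object with "slide": the shift along the world's x, y, z scaled (see below), a list of three; "turn": the turn, a rotation vector about the world's x, y, z scaled (see below), a list of three. In form: [{"slide": [dx, dy, dz], "turn": [wx, wy, wz]}, ...]. A call has 1 to 20 rows; each row is the pose to reach, as a shift and turn from the pose commanded when the call began; what a row does not reach only later rows make up. The controller multiplies each number of a shift by 0.5 m and each number of a turn by 0.5 rad. A row lasts 1/10 s, in which the tool goes at most 50 mm and 8.59 degrees, less where a joint would pass 70% of its speed; a pose out of reach is approached as far as the arm can. A call with a number of a shift or a turn outside -1 to 1 is refused whole. A call with a gripper value outside its range is refused whole. "gripper" is the opening, from -1 (shut) to 1 (fully open), set as the call begins (left out, the last holds). The fingers move at their own pace and stop on an object; the grip force is fixed at half the most. Time passes only in rows, so rows that repeat a pose let the fingers close. It gives the time, the measured TCP pose, the force and the opening at its end, in the units of the state.
- get_state(): the state, without advancing time (a new reading comes with each control period).
- camera(name): name is "scene" or "top"; returns the picture (480x640x3 uint8, blue, green, red); there is no depth.
- camera_info(name): a dict with "mtx" (3x3 intrinsics, pixels), "k1" (the pictures are not rectified: a ray, as slopes to the right and down, at radius r is drawn at 1 + k1 r^2 times it, then the intrinsics apply), "T" (4x4, takes a point from camera to world coordinates). Camera axes: x right, y down, z forward; pixel columns grow to the right and rows downward; lengths in m; the calibration is good to about 2 mm. A picture is of the moment at which its call begins. camera_info takes no time and is no camera call.
- hand_in(): hands the job in, once; it reports no verdict.
The state is a dict: "t": time; "joints": joint angles; "qvel": joint speeds; "joint_efforts": joint torques, N m; "tool_pos": TCP position; "eef_rot": TCP orientation; "contact_force": force on the tool from outside, world axes, zero at the start; "wrist_torque": the same for the moment, N m; "finger_gap": finger opening in m.
Only numpy, scipy, OpenCV 4.12 (cv2) and the standard library are available. Lean on these libraries where they do the work, as an engineer would, in place of code of your own. Each camera call takes 0.05 s, during which the arm holds its last target. There are 200 camera calls.

TASK

On the soldering turntable one course of three hollow firebricks is laid: two side by side and one crosswise at their end. Lay the three loose bricks on it as a second course in the alternate pattern, with the crosswise brick over the opposite end, so that the courses interlock, the outer edges are flush with the course below and the same narrow joints are left between the bricks. Set each brick down without dropping it, and leave the bottles, the ingot mould and the torch stand undisturbed.

Things in the scene. Friction and masses are not known exactly. Their poses are not given: they have to be found in the camera images.
- hearth: fixed steel turntable, disc 270 mm across, 22 mm high (does not turn), any yaw, with the fixed first course of the same blocks, outline 213 (its x) by 140 mm (its y), top 67 mm above the bench: one crosswise block (length along y) at x = +73 mm, y = 0, and two along x at x = -36.5, y = +-36.5 mm; joints 6 mm. Origin: centre of the disc's underside.
- slot_cross (a point): place for the crosswise block of the second course, at hearth x = -73 mm, y = 0; a block here has its length along hearth y. The point is where the centre of the block's underside belongs, 67 mm above the bench; its axes are those of the hearth. 
- slot_left (a point): place for one lengthwise block of the second course, at hearth x = +36.5 mm, y = +36.5 mm; a block here has its length along hearth x. The point is where the centre of the block's underside belongs, 67 mm above the bench; its axes are those of the hearth. 
- slot_right (a point): place for the other lengthwise block of the second course, at hearth x = +36.5 mm, y = -36.5 mm; a block here has its length along hearth x. The point is where the centre of the block's underside belongs, 67 mm above the bench; its axes are those of the hearth. 
- block_a: loose hollow firebrick, 140 x 67 x 45 mm (its x, y, z), 0.18-0.34 kg: 8 mm outer walls, a 14 mm web across the middle (faces look along block x) and two cells 55 (x) by 51 mm (y), open right through. Pinch the web from above, a finger in each cell. Origin: centre of underside. The loose blocks are interchangeable. It lies alone on the bench on one side of the hearth.
- block_b: loose hollow firebrick, 140 x 67 x 45 mm (its x, y, z), 0.18-0.34 kg: 8 mm outer walls, a 14 mm web across the middle (faces look along block x) and two cells 55 (x) by 51 mm (y), open right through. Pinch the web from above, a finger in each cell. Origin: centre of underside. The loose blocks are interchangeable. It lies on the bench on the other side, under block_c.
- block_c: loose hollow firebrick, 140 x 67 x 45 mm (its x, y, z), 0.18-0.34 kg: 8 mm outer walls, a 14 mm web across the middle (faces look along block x) and two cells 55 (x) by 51 mm (y), open right through. Pinch the web from above, a finger in each cell. Origin: centre of underside. The loose blocks are interchangeable. It lies askew on top of block_b.
- stand: bystander: fixed torch stand, a round foot 84 mm across and 14 mm high with an upright steel rod 12 mm thick, top 314 mm above the bench; at 262 mm a brass torch points along its own +x, reaching 100 mm out. Origin: centre of the foot's underside; its x is the world x.
- bottle_far: bystander: stoppered clear glass bottle, 66 mm across, 150 mm tall, loose; origin at the centre of its underside. It and the stand are beyond the hearth, one to each side.
- bottle_near: bystander: stoppered clear glass bottle, 66 mm across, 150 mm tall, loose; origin at the centre of its underside. It is on the outer side of the loose blocks.
- mould: bystander: dark steel ingot mould, a bar 160 x 42 x 32 mm (its x, y, z) with two long grooves, loose, on the outer side of the loose blocks; origin at the centre of its underside.
Mind the look-alikes: they are no part of the job. What is shaped like the block_b but orange is not meant.

How it is judged:
At the end, for the whole second after the job is handed in: Each of the three second-course places holds a block: centre within 12 mm of the place horizontally, resting on the first course (underside 62 to 72 mm above the bench), length along the place's direction within 0.10 rad, level within 0.05 rad, at rest and released (((horizontal distance between block_a and slot_cross below 0.012 m and z of block_a in the frame of hearth between 0.062 and 0.072 m and angle between the x axis of block_a and the y axis of hearth, either way round below 0.1 rad and angle between block_a's own z axis and vertical below 0.05 rad) or (horizontal distance between block_b and slot_cross below 0.012 m and z of block_b in the frame of hearth between 0.062 and 0.072 m and angle between the x axis of block_b and the y axis of hearth, either way round below 0.1 rad and angle between block_b's own z axis and vertical below 0.05 rad) or (horizontal distance between block_c and slot_cross below 0.012 m and z of block_c in the frame of hearth between 0.062 and 0.072 m and angle between the x axis of block_c and the y axis of hearth, either way round below 0.1 rad and angle between block_c's own z axis and vertical below 0.05 rad)) and ((horizontal distance between block_a and slot_left below 0.012 m and z of block_a in the frame of hearth between 0.062 and 0.072 m and angle between the x axis of block_a and the x axis of hearth, either way round below 0.1 rad and angle between block_a's own z axis and vertical below 0.05 rad) or (horizontal distance between block_b and slot_left below 0.012 m and z of block_b in the frame of hearth between 0.062 and 0.072 m and angle between the x axis of block_b and the x axis of hearth, either way round below 0.1 rad and angle between block_b's own z axis and vertical below 0.05 rad) or (horizontal distance between block_c and slot_left below 0.012 m and z of block_c in the frame of hearth between 0.062 and 0.072 m and angle between the x axis of block_c and the x axis of hearth, either way round below 0.1 rad and angle between block_c's own z axis and vertical below 0.05 rad)) and ((horizontal distance between block_a and slot_right below 0.012 m and z of block_a in the frame of hearth between 0.062 and 0.072 m and angle between the x axis of block_a and the x axis of hearth, either way round below 0.1 rad and angle between block_a's own z axis and vertical below 0.05 rad) or (horizontal distance between block_b and slot_right below 0.012 m and z of block_b in the frame of hearth between 0.062 and 0.072 m and angle between the x axis of block_b and the x axis of hearth, either way round below 0.1 rad and angle between block_b's own z axis and vertical below 0.05 rad) or (horizontal distance between block_c and slot_right below 0.012 m and z of block_c in the frame of hearth between 0.062 and 0.072 m and angle between the x axis of block_c and the x axis of hearth, either way round below 0.1 rad and angle between block_c's own z axis and vertical below 0.05 rad)) and linear speed of each of block_a, block_b, block_c below 0.02 m/s); the robot touches nothing.
It fails at once if A bottle or the ingot mould is shifted by more than 20 mm or tipped (distance of any of bottle_far, bottle_near, mould from where it was at the start of the episode above 0.02 m or angle between any of bottle_far, bottle_near, mould's own z axis and vertical above 0.3 rad).
It fails at once if The torch stand is struck with more than 15 N (contact force between stand and the arm above 15 N or contact force between stand and the fingers above 15 N or contact force between stand and block_a above 15 N or contact force between stand and block_b above 15 N or contact force between stand and block_c above 15 N).
It fails at once if A block is dropped or slammed onto the hearth: faster than 0.5 m/s with its underside less than 20 mm above the first course ((linear speed of block_a above 0.5 m/s and horizontal distance between block_a and hearth below 0.12 m and z of block_a in the frame of hearth between 0.05 and 0.087 m) or (linear speed of block_b above 0.5 m/s and horizontal distance between block_b and hearth below 0.12 m and z of block_b in the frame of hearth between 0.05 and 0.087 m) or (linear speed of block_c above 0.5 m/s and horizontal distance between block_c and hearth below 0.12 m and z of block_c in the frame of hearth between 0.05 and 0.087 m)).
It also fails if it takes over 72 s, if anything falls off the work surface, if the arm or the gripper's body presses on something with over 40 N, if the wrist force passes 120 N, or if a joint passes its speed limit or range.

## Working session

There is one attempt and no reset: what is moved stays moved. The work goes in short steps, Python scripts to look and compute and a tool call to move; the robot and the scene stay as the last step left them, time stands still between calls to the robot, and variables do not carry over. Pictures are saved under pics/ and viewed, about 8 in all and at most 12, crops included, and the job is handed in when it is done.

Besides the shell and the picture viewer there is one more tool, called after "Call:" as name([rows], argument=value, ...), one row to a line, values as JSON. apply_moves: Moves the arm, as the interface text tells. Shifts and turns lie within -1 to 1; 1 stands for 0.5 m of shift or 0.5 rad of turn. Its arguments: {"type":"object","properties":{"targets":{"type":"array"},"gripper":{"type":"number"}},"required":["targets"]}

```bash
mkdir -p pics; ls
python3 - <<'E'
from station import *
import cv2
for n in("top","scene"):
    cv2.imwrite(f"pics/{n}0.png",camera(n)); i=camera_info(n); print(n,i["mtx"],i["k1"],i["T"])
print(get_state())
E
```

```text
pics
top [[619.06741863   0.         317.66883929]
 [  0.         619.06741863 245.33760761]
 [  0.           0.           1.        ]] -0.19833576839221811 [[-0.05527366 -0.97593983  0.2109177   0.17660338]
 [-0.99846756  0.05459986 -0.00902143  0.00409981]
 [-0.0027117  -0.21109313 -0.97746219  1.74164551]
 [ 0.          0.          0.          1.        ]]
scene [[438.97915825   0.         321.20855673]
 [  0.         438.97915825 246.52415004]
 [  0.           0.           1.        ]] 0.034131784287812626 [[-0.60313496  0.62763629 -0.4922407   1.11252483]
 [ 0.79760588  0.48020427 -0.36500511  0.40848543]
 [ 0.00728563 -0.61276142 -0.79023437  0.99862023]
 [ 0.          0.          0.          1.        ]]
{'t': 0.1, 'joints': array([ 1.19344052e+00,  4.80789140e-01,  1.59676270e+00, -1.28701648e-05,
        1.06509556e+00, -4.65991868e-02]), 'qvel': array([ 8.04729794e-04, -1.92151338e-03, -1.90539024e-06, -8.56542364e-04,
       -6.62403794e-04, -2.90578135e-04]), 'joint_efforts': array([ 1.23796715e-03, -9.52241993e+01, -4.31040430e+01,  2.00609188e-04,
        5.00543814e-03,  2.02711635e-05]), 'tool_pos': array([0.21094179, 0.61443223, 0.20564154]), 'eef_rot': array([-0.41107272,  0.57580056,  0.41066142,  0.57517835]), 'contact_force': array([ 0.25785375, -0.2958689 ,  0.31980294]), 'wrist_torque': array([-0.02922423,  0.06957237, -0.05496573]), 'finger_gap': 0.08534830420179158}
```

View pics/top0.png

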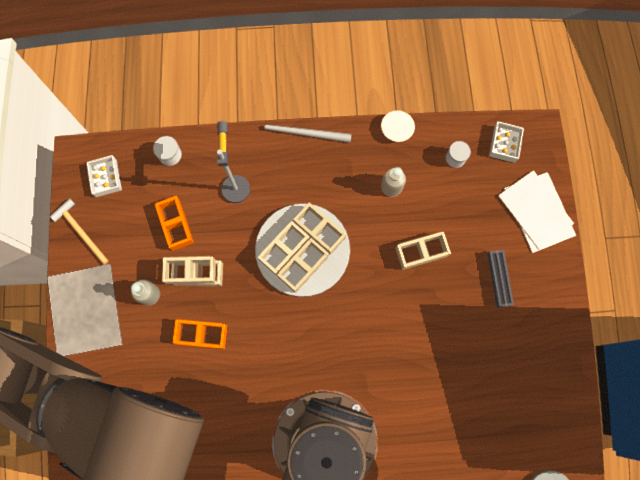

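View pics/scene0.png

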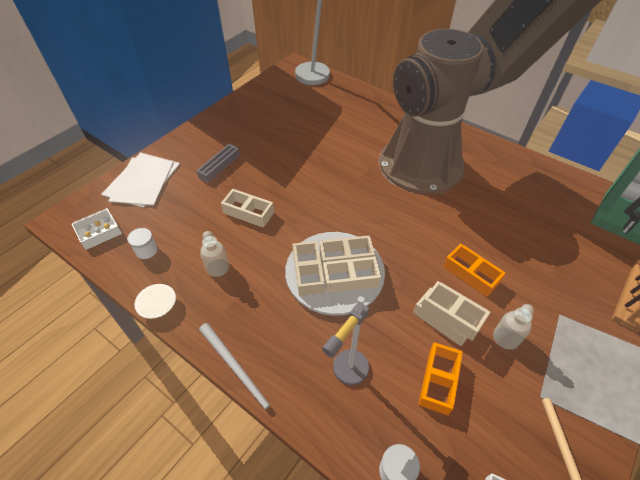

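The top view shows the hearth with its first course at (303,250) and block_a alone at (424,250). The askew cream pair at (192,271) is block_c on block_b. The blocks at (174,222) and (200,333) are orange, so they are look-alikes and not meant. The near bottle is at (145,292), the far bottle at (394,181), the mould at (500,278) and the stand at (235,188). I'll confirm the blocks in one enlarged crop.

```bash
cat > h.py <<'E'
import numpy as np, cv2
from station import *
def ray(n,px):
    i=camera_info(n); px=np.atleast_2d(np.float64(px))
    p=cv2.undistortPoints(px[:,None],i["mtx"],np.array([i["k1"],0,0,0,0]))[:,0]
    return i["T"][:3,3],np.c_[p,np.ones(len(p))]@i["T"][:3,:3].T
def plane(n,px,z):
    o,d=ray(n,px); return (o+d*((z-o[2])/d[:,2])[:,None])[:,:2]
def proj(n,P):
    i=camera_info(n); T=np.linalg.inv(i["T"])
    return cv2.projectPoints(np.float64(P).reshape(-1,1,3),cv2.Rodrigues(T[:3,:3])[0],T[:3,3],i["mtx"],np.array([i["k1"],0,0,0,0]))[0][:,0]
def crop(im,x,y,w,h,s): return cv2.resize(im[y:y+h,x:x+w],None,fx=s,fy=s,interpolation=cv2.INTER_CUBIC)
def block(cx,cy,yaw,z,L=.14,W=.067):
    R=np.array([[np.cos(yaw),-np.sin(yaw)],[np.sin(yaw),np.cos(yaw)]])
    c=np.array([[1,1],[-1,1],[-1,-1],[1,-1]])*[L/2,W/2]
    return np.c_[c@R.T+[cx,cy],np.full(4,z)]
E
python3 - <<'E'
from h import *
t=cv2.imread("pics/top0.png");s=cv2.imread("pics/scene0.png")
hsv=cv2.cvtColor(t,cv2.COLOR_BGR2HSV)
for p in [(404,251),(328,226),(216,262),(300,200),(262,270),(340,215)]: print(p,hsv[p[1],p[0]])
V=np.zeros((600,800,3),np.uint8)
V[:300,:400]=crop(t,253,200,100,75,4)
V[300:600,:400]=crop(t,155,245,80,60,5)
V[:300,400:]=crop(t,385,220,80,60,5)
V[300:,400:]=crop(s,405,275,100,75,4)
cv2.imwrite("pics/crop1.png",V)
E
```

```text
(404, 251) [ 11 188  88]
(328, 226) [ 17  61 126]
(216, 262) [ 21  82 249]
(300, 200) [ 10 184 144]
(262, 270) [ 21  33 147]
(340, 215) [ 12 198 144]
```

View pics/crop1.png

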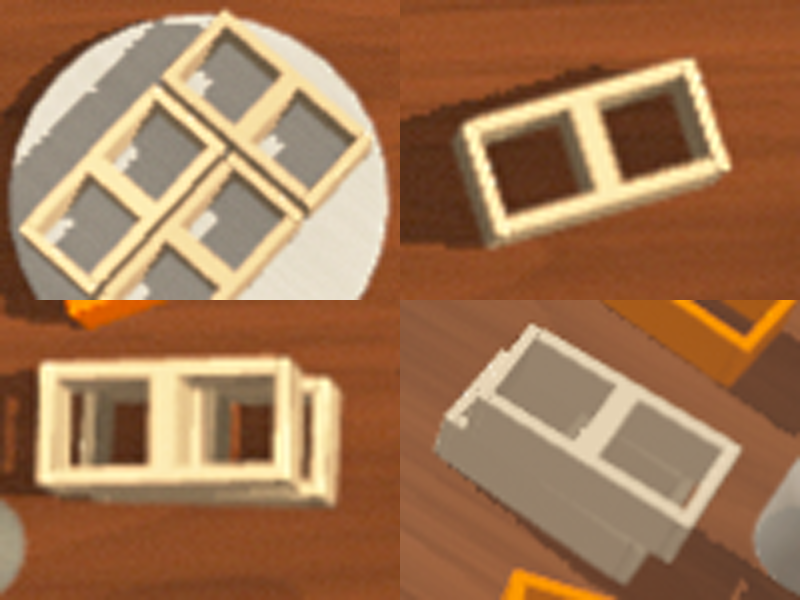

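```bash
cat >> h.py <<'E'
def fit(t,roi,z,vmin=205,n="top"):
    "bright top-face mask in roi -> rectangle on plane z; returns centre, yaw, size"
    x,y,w,h=roi; g=cv2.resize(t[y:y+h,x:x+w],None,fx=4,fy=4,interpolation=cv2.INTER_CUBIC)
    v=cv2.cvtColor(g,cv2.COLOR_BGR2HSV)
    m=cv2.inRange(v,(14,35,vmin),(30,150,255))
    m=cv2.morphologyEx(m,cv2.MORPH_OPEN,np.ones((5,5)))
    c=max(cv2.findContours(m,cv2.RETR_EXTERNAL,cv2.CHAIN_APPROX_NONE)[0],key=cv2.contourArea)[:,0]
    P=plane(n,(c+.5)/4-.5+[x,y],z)
    (cx,cy),(a,b),th=cv2.minAreaRect(np.float32(P*1000))
    if a<b: a,b,th=b,a,th+90
    return cx/1000,cy/1000,np.deg2rad((th+90)%180-90),a,b,m
E
python3 - <<'E'
from h import *
t=cv2.imread("pics/top0.png")
for nm,roi,z in [("a",(390,225,70,50),.045),("c",(155,250,70,45),.09),("hearth",(250,195,105,105),.067)]:
  for v in (190,205,220):
    r=fit(t,roi,z,v); print(nm,v,np.round(r[:5],4))
# disc
hs=cv2.cvtColor(t,cv2.COLOR_BGR2HSV)
q=lambda pts,s,o:(np.array(pts)+.5)/s-.5+o
print("hearth cross block corners",plane("top",q([(224,12),(370,140),(305,215),(163,78)],4,(253,200)),.067))
print("c",plane("top",q([(38,62),(292,58),(297,180),(40,182)],5,(155,245)),.09))
print("b right end",plane("top",q([(335,78),(333,197)],5,(155,245)),.045))
sc=lambda p:q(np.array(p)-[0,0],4,(405,275))
print("c scene",plane("scene",sc([(132,25),(340,148),(288,228),(85,98)]),.09))
print("b scene",plane("scene",sc([(106,48),(40,118)]),.045))
for nm,px,z in [("bn",(146,285),.15),("bf",(394,174),.15),("stand",(235,189),.014),("mould",(500,278),.032)]: print(nm,plane("top",px,z))
print("torch tip",plane("top",[(222,125),(224,158)],.262))
E
```

```text
a 190 [  0.5157  -0.3095  -1.3404 141.1022  70.5469]
a 205 [  0.5159  -0.3097  -1.3386 140.4544  69.3691]
a 220 [  0.516   -0.3096  -1.3404 139.6577  68.0063]
c 190 [  0.4862   0.3358   1.4668 170.8215  77.7708]
c 205 [  0.4865   0.3357   1.4671 169.4717  77.0271]
c 220 [  0.4865   0.336    1.4717 168.4274  75.1976]
hearth 190 [ 4.856000e-01  3.120000e-02 -7.920000e-01  1.428183e+02  7.575420e+01]
hearth 205 [ 4.856000e-01  3.090000e-02 -7.905000e-01  1.414012e+02  7.526320e+01]
hearth 220 [ 4.882000e-01  3.230000e-02 -7.852000e-01  1.390036e+02  6.892540e+01]
hearth cross block corners [[ 0.6620818   0.00724541]
 [ 0.56410586 -0.08921525]
 [ 0.51357344 -0.04098134]
 [ 0.61659704  0.05230083]]
c [[0.52409942 0.41844093]
 [0.51863398 0.27649113]
 [0.45094236 0.27522925]
 [0.45707786 0.41769375]]
b right end [[0.51518096 0.2597895 ]
 [0.44778584 0.26260339]]
c scene [[0.45747624 0.28183155]
 [0.4606497  0.41891232]
 [0.52711564 0.41693015]
 [0.52135427 0.28418555]]
b scene [[0.45095342 0.27066879]
 [0.52193187 0.26279025]]
bn [[0.43841669 0.44777509]]
bf [[ 0.70613873 -0.22824947]]
stand [[0.7314839  0.22058738]]
mould [[ 0.42170207 -0.5239889 ]]
torch tip [[0.82776388 0.2199858 ]
 [0.73633002 0.21596575]]
```

Run:
```python
from h import *
from scipy.spatial.transform import Rotation as R
t=cv2.imread("pics/top0.png")
x,y,w,h=250,195,105,105
g=cv2.resize(t[y:y+h,x:x+w],None,fx=4,fy=4,interpolation=cv2.INTER_CUBIC)
m=cv2.inRange(cv2.cvtColor(g,cv2.COLOR_BGR2HSV),(14,50,200),(30,150,255))
m=cv2.morphologyEx(m,cv2.MORPH_OPEN,np.ones((5,5)))
cs=[c[:,0] for c in cv2.findContours(m,cv2.RETR_EXTERNAL,cv2.CHAIN_APPROX_NONE)[0] if cv2.contourArea(c)>1500]
P=np.vstack([plane("top",(c+.5)/4-.5+[x,y],.067) for c in cs])
print(len(cs),cv2.minAreaRect(np.float32(P*1000)))
for c in cs: print(cv2.minAreaRect(np.float32(plane("top",(c+.5)/4-.5+[x,y],.067)*1000)))
# disc outline: non-wood (low saturation)
d=cv2.inRange(cv2.cvtColor(t[y:y+h,x:x+w],cv2.COLOR_BGR2HSV),(0,0,90),(180,130,255))
d=cv2.morphologyEx(d,cv2.MORPH_OPEN,np.ones((3,3)))
c=max(cv2.findContours(d,cv2.RETR_EXTERNAL,cv2.CHAIN_APPROX_NONE)[0],key=cv2.contourArea)[:,0]
D=plane("top",c+[x,y],.022); print("disc",cv2.fitEllipse(np.float32(D*1000)))
s=get_state();M=R.from_quat(s["eef_rot"]).as_matrix();print(M.round(3), "jaw yaw",np.degrees(np.arctan2(M[1,2],M[0,2])))
```

```text
3 ((539.1968994140625, 30.733413696289062), (147.92807006835938, 215.94451904296875), 45.0771369934082)
((486.6369934082031, 31.130630493164062), (73.93038177490234, 140.69119262695312), 44.86063003540039)
((540.4000244140625, 84.33695983886719), (70.54541015625, 140.6050567626953), 44.782379150390625)
((591.0466918945312, -20.88286590576172), (147.98211669921875, 69.17872619628906), 44.84358596801758)
disc ((540.140625, 32.87492370605469), (269.6118469238281, 270.9869689941406), 118.31139373779297)
[[-0.    -0.946  0.325]
 [-0.001  0.325  0.946]
 [-1.     0.    -0.001]] jaw yaw 71.04940055150526
```

Call:
apply_moves([
  {"slide":[0,0,0.08],"turn":[0,0,0]},
  {"slide":[0.278,-0.267,0.08],"turn":[0,0,0.3]},
  {"slide":[0.556,-0.534,0.08],"turn":[0,0,0.593]},
  {"slide":[0.556,-0.534,0.08],"turn":[0,0,0.593]},
  {"slide":[0.556,-0.534,0.08],"turn":[0,0,0.593]},
  {"slide":[0.556,-0.534,0.08],"turn":[0,0,0.593]},
  {"slide":[0.556,-0.534,0.08],"turn":[0,0,0.593]},
  {"slide":[0.556,-0.534,0.08],"turn":[0,0,0.593]},
  {"slide":[0.556,-0.534,0.08],"turn":[0,0,0.593]},
  {"slide":[0.556,-0.534,0.08],"turn":[0,0,0.593]},
  {"slide":[0.556,-0.534,0.08],"turn":[0,0,0.593]},
  {"slide":[0.556,-0.534,0.0],"turn":[0,0,0.593]},
  {"slide":[0.556,-0.534,-0.1],"turn":[0,0,0.593]},
  {"slide":[0.556,-0.534,-0.16],"turn":[0,0,0.593]},
  {"slide":[0.556,-0.534,-0.16],"turn":[0,0,0.593]},
  {"slide":[0.556,-0.534,-0.16],"turn":[0,0,0.593]},
], gripper=0.3)

```text
t: 1.7
tool_pos: [0.4885, 0.3486, 0.1267]
eef_rot: [-0.492, 0.508, 0.492, 0.508]
contact_force: [-0.9, 0.5, 0.5]
finger_gap: 0.0554
```

Run:
```python
from h import *
s=camera("scene");t=camera("top")
V=np.vstack([np.hstack([crop(s,390,250,130,97,3),crop(t,140,225,130,97,3)])])
cv2.imwrite("pics/v2.png",V);print(V.shape,get_state()["joints"])
```

```text
(291, 780, 3) [ 5.68588109e-01  4.98728052e-01  1.78882758e+00  7.18071245e-05
  8.51313755e-01 -9.68708537e-01]
```

View pics/v2.png

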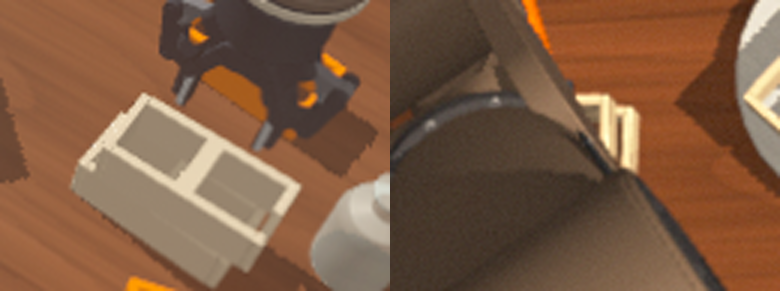

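The jaws are centred over c's web, with a finger above each cell at crop pixels (183,100) and (265,145). Next I descend and close.

Call:
apply_moves([
  {"slide":[0,0,-0.04],"turn":[0,0,0]},
  {"slide":[0,0,-0.08],"turn":[0,0,0]},
  {"slide":[0,0,-0.11],"turn":[0,0,0]},
  {"slide":[0,0,-0.138],"turn":[0,0,0]},
  {"slide":[0,0,-0.138],"turn":[0,0,0]},
])

```text
t: 2.3
tool_pos: [0.4889, 0.3478, 0.0568]
eef_rot: [-0.491, 0.509, 0.491, 0.508]
contact_force: [0.9, -0.0, 0.4]
finger_gap: 0.0558
```

Call:
apply_moves([
  {"slide":[0,0,0],"turn":[0,0,0]},
  {"slide":[0,0,0],"turn":[0,0,0]},
  {"slide":[0,0,0],"turn":[0,0,0]},
  {"slide":[0,0,0],"turn":[0,0,0]},
  {"slide":[0,0,0],"turn":[0,0,0]},
  {"slide":[0,0,0],"turn":[0,0,0]},
  {"slide":[0,0,0],"turn":[0,0,0]},
], gripper=-1)

```text
t: 3.0
tool_pos: [0.4897, 0.3482, 0.0584]
eef_rot: [-0.492, 0.508, 0.491, 0.509]
contact_force: [-0.8, 0.3, 9.4]
finger_gap: 0.0119
```

Call:
apply_moves([
  {"slide":[0,0,0.03],"turn":[0,0,0]},
  {"slide":[0,0,0.08],"turn":[0,0,0]},
  {"slide":[0,0,0.14],"turn":[0,0,0]},
  {"slide":[0,0,0.2],"turn":[0,0,0]},
  {"slide":[0,0,0.2],"turn":[0,0,0]},
  {"slide":[0,0,0.2],"turn":[0,0,0]},
])

```text
t: 3.6
tool_pos: [0.4893, 0.3479, 0.1583]
eef_rot: [-0.491, 0.508, 0.491, 0.509]
contact_force: [-0.3, -0.0, -3.6]
finger_gap: 0.0119
```

Run:
```python
from h import *
s=camera("scene")
cv2.imwrite("pics/v3.png",crop(s,380,170,150,200,3));st=get_state();print(st["tool_pos"],st["contact_force"],st["wrist_torque"])
```

```text
[0.48873238 0.34751364 0.15719355] [-0.52264911  0.34496004 -3.42862727] [0.0038777  0.01053501 0.00593451]
```

View pics/v3.png

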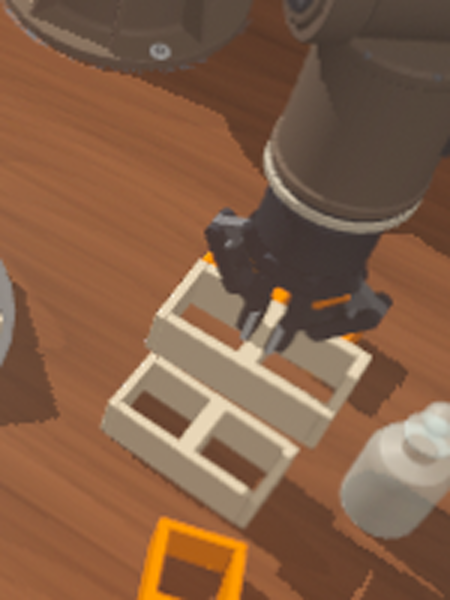

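Run:
```python
from h import *
q=lambda p:(np.array(p)+.5)/3-.5+[380,170]
for z in(.188,.192):
  print("c",plane("scene",q([(153,316),(325,415),(368,355),(205,260)]),z))
P=plane("scene",q([(152,355),(298,450),(245,493),(107,405)]),.045);print("b",P,P.mean(0))
print(np.degrees(np.arctan2(*(P[1]-P[0])[::-1])),np.degrees(np.arctan2(*(P[2]-P[3])[::-1])))
```

```text
c [[0.52354165 0.27585028]
 [0.52488624 0.41151152]
 [0.45940102 0.41540625]
 [0.45337834 0.28252828]]
c [[0.52644799 0.27650477]
 [0.52778594 0.41149659]
 [0.46262385 0.4153721 ]
 [0.45663089 0.28314982]]
b [[0.45589308 0.27105967]
 [0.46489819 0.40824165]
 [0.52597921 0.39130702]
 [0.52221869 0.26496207]] [0.49224729 0.3338926 ]
86.24429326391865 88.29515629692075
```

Call:
apply_moves([
  {"slide":[0,-0.08,0],"turn":[0,0,-0.15]},
  {"slide":[0,-0.16,0],"turn":[0,0,-0.3]},
  {"slide":[0,-0.24,0],"turn":[0,0,-0.45]},
  {"slide":[0,-0.32,0],"turn":[0,0,-0.6]},
  {"slide":[0,-0.4,0],"turn":[0,0,-0.75]},
  {"slide":[-0.002,-0.47,0],"turn":[0,0,-0.9]},
  {"slide":[-0.002,-0.51,0],"turn":[0,0,-1]},
  {"slide":[-0.002,-0.529,0],"turn":[0,0,-1]},
  {"slide":[-0.002,-0.529,0],"turn":[0,0,-1]},
])

```text
t: 4.55
tool_pos: [0.4876, 0.0824, 0.1565]
eef_rot: [-0.35, 0.615, 0.35, 0.614]
contact_force: [-1.0, 1.2, -3.6]
finger_gap: 0.0117
```

Call:
apply_moves([
  {"slide":[0,0,0],"turn":[0,0,-0.15]},
  {"slide":[0,0,0],"turn":[0,0,-0.35]},
  {"slide":[0,0,0],"turn":[0,0,-0.508]},
  {"slide":[0,0,0],"turn":[0,0,-0.508]},
  {"slide":[0,0,-0.04],"turn":[0,0,-0.508]},
  {"slide":[0,0,-0.08],"turn":[0,0,-0.508]},
  {"slide":[0,0,-0.1],"turn":[0,0,-0.508]},
  {"slide":[0,0,-0.115],"turn":[0,0,-0.508]},
  {"slide":[0,0,-0.125],"turn":[0,0,-0.508]},
  {"slide":[0,0,-0.125],"turn":[0,0,-0.508]},
])

```text
t: 5.55
tool_pos: [0.488, 0.0834, 0.0944]
eef_rot: [-0.27, 0.654, 0.27, 0.653]
contact_force: [0.1, -0.2, -3.5]
finger_gap: 0.0118
```

Run:
```python
from h import *
s=camera("scene");st=get_state();print(st["tool_pos"],st["contact_force"],st["joints"][[0,5]],np.degrees(st["joints"][0]-st["joints"][5]))
cv2.imwrite("pics/v4.png",crop(s,270,170,130,150,4))
```

```text
[0.48822847 0.08337208 0.09481559] [-0.60561482 -0.35740075 -3.57137734] [ 0.10791789 -0.67517476] 44.867903985834715
```

View pics/v4.png

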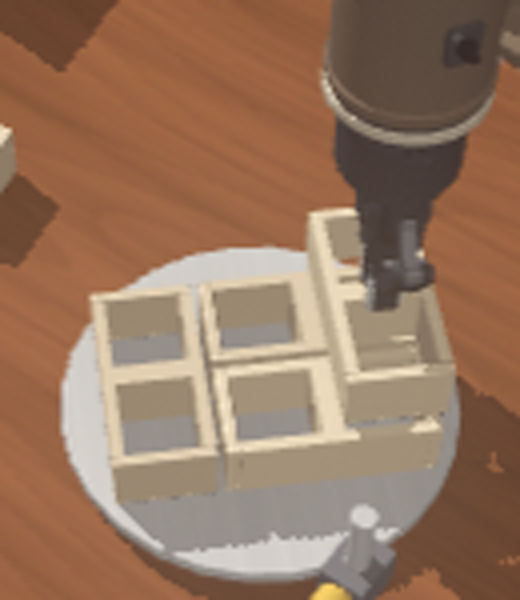

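Run:
```python
from h import *
q=lambda p:(np.array(p)+.5)/4-.5+[270,170]
H=plane("scene",q([(92,297),(115,467),(441,425)]),.067); E=block(.5395,.032,np.deg2rad(-45),0,.213,.14)[:,:2]
print("hearth",H,"\nexp",E)
C=plane("scene",q([(309,213),(348,380),(453,366)]),.127); print("c",C,"\nexp",block(.488,.0835,np.deg2rad(45),0)[:,:2])
```

```text
hearth [[ 0.57183636 -0.08848609]
 [ 0.66783635  0.00896121]
 [ 0.51682323  0.15441764]] 
exp [[ 0.66430435  0.0061906 ]
 [ 0.5136906   0.15680435]
 [ 0.41469565  0.0578094 ]
 [ 0.5653094  -0.09280435]]
c [[0.46606582 0.01201465]
 [0.56166723 0.10805972]
 [0.51386605 0.15323818]] 
exp [[0.5138094  0.15668555]
 [0.41481445 0.0576906 ]
 [0.4621906  0.01031445]
 [0.56118555 0.1093094 ]]
```

Call:
apply_moves([
  {"slide":[0.003,0.003,-0.008],"turn":[0,0,0]},
  {"slide":[0.003,0.003,-0.016],"turn":[0,0,0]},
  {"slide":[0.003,0.003,-0.022],"turn":[0,0,0]},
  {"slide":[0.003,0.003,-0.025],"turn":[0,0,0]},
  {"slide":[0.003,0.003,-0.025],"turn":[0,0,0]},
])

```text
t: 6.1
tool_pos: [0.4894, 0.0847, 0.082]
eef_rot: [-0.27, 0.654, 0.27, 0.654]
contact_force: [-0.7, -0.2, -3.5]
finger_gap: 0.0117
```

Call:
apply_moves([
  {"slide":[0,0,-0.003],"turn":[0,0,0]},
  {"slide":[0,0,-0.004],"turn":[0,0,0]},
  {"slide":[0,0,-0.005],"turn":[0,0,0]},
  {"slide":[0,0,-0.005],"turn":[0,0,0]},
])

```text
t: 6.5
tool_pos: [0.4897, 0.0848, 0.0804]
eef_rot: [-0.27, 0.654, 0.27, 0.654]
contact_force: [-4.8, -1.1, 12.4]
finger_gap: 0.0112
```

Call:
apply_moves([
  {"slide":[0,0,0],"turn":[0,0,0]},
  {"slide":[0,0,0],"turn":[0,0,0]},
  {"slide":[0,0,0],"turn":[0,0,0]},
  {"slide":[0,0,0],"turn":[0,0,0]},
  {"slide":[0,0,0],"turn":[0,0,0]},
  {"slide":[0,0,0.05],"turn":[0,0,0]},
  {"slide":[0,0,0.1],"turn":[0,0,0]},
  {"slide":[0,0,0.2],"turn":[0,0,0]},
  {"slide":[0,0.1,0.2],"turn":[0,0,0.15]},
  {"slide":[0,0.2,0.2],"turn":[0,0,0.3]},
  {"slide":[0,0.3,0.2],"turn":[0,0,0.45]},
  {"slide":[0,0.4,0.2],"turn":[0,0,0.6]},
  {"slide":[0,0.496,0.2],"turn":[0,0,0.8]},
  {"slide":[0,0.496,0.2],"turn":[0,0,1]},
  {"slide":[0,0.496,0.2],"turn":[0,0,1]},
], gripper=0.3)

```text
t: 8.0
tool_pos: [0.489, 0.3339, 0.1792]
eef_rot: [-0.424, 0.566, 0.424, 0.566]
contact_force: [-0.3, -0.3, -0.7]
finger_gap: 0.0553
```

Run:
```python
from h import *
t=camera("top");s=camera("scene");st=get_state();print(st["tool_pos"],st["contact_force"],np.degrees(st["joints"][0]-st["joints"][5]))
cv2.imwrite("pics/top5.png",t);cv2.imwrite("pics/sc5.png",s)
V=np.hstack([crop(t,253,195,100,110,4),crop(s,400,260,80,88,5)]);cv2.imwrite("pics/v5.png",V)
```

```text
[0.48931264 0.33221153 0.17944918] [ 0.32922342 -0.03796778  0.30178088] 73.30104632583436
```

View pics/v5.png

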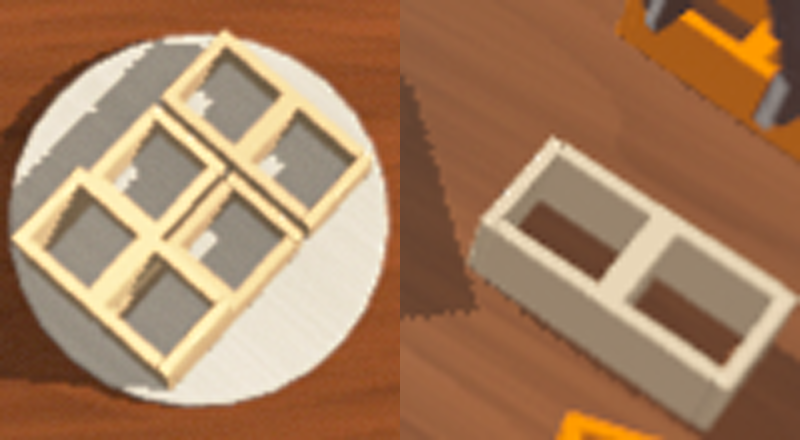

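Run:
```python
from h import *
q=lambda p,s,o:(np.array(p)+.5)/s-.5+o
C=plane("top",q([(82,170),(238,300),(168,382),(12,238)],4,(253,195)),.112); print("c",C,C.mean(0),"exp\n",block(.488,.0835,np.deg2rad(45),0)[:,:2])
for a,b in((0,1),(3,2)): print(np.degrees(np.arctan2(*(C[a]-C[b])[::-1])))
B=plane("scene",q([(157,140),(397,297),(325,385),(87,222)],5,(400,260)),.045);print("b",B,B.mean(0))
for a,b in((1,0),(2,3)): print(np.degrees(np.arctan2(*(B[a]-B[b])[::-1])))
```

```text
c [[0.55766497 0.10807468]
 [0.46280123 0.00751481]
 [0.4101837  0.05687954]
 [0.51342035 0.15710288]] [0.48601756 0.08239298] exp
 [[0.5138094  0.15668555]
 [0.41481445 0.0576906 ]
 [0.4621906  0.01031445]
 [0.56118555 0.1093094 ]]
46.66956416848321
44.15149079582405
b [[0.45377929 0.27183222]
 [0.46320454 0.40746914]
 [0.52746185 0.40041064]
 [0.51801652 0.26731094]] [0.49061555 0.33675573]
86.02497343778016
85.94084800016482
```

Call:
apply_moves([
  {"slide":[-0.002,0.004,0],"turn":[0,0,0.25]},
  {"slide":[-0.002,0.004,-0.05],"turn":[0,0,0.44]},
  {"slide":[-0.002,0.004,-0.12],"turn":[0,0,0.44]},
  {"slide":[-0.002,0.004,-0.2],"turn":[0,0,0.44]},
  {"slide":[-0.002,0.004,-0.27],"turn":[0,0,0.44]},
  {"slide":[-0.002,0.004,-0.31],"turn":[0,0,0.44]},
  {"slide":[-0.002,0.004,-0.332],"turn":[0,0,0.44]},
  {"slide":[-0.002,0.004,-0.332],"turn":[0,0,0.44]},
])

```text
t: 8.9
tool_pos: [0.4882, 0.3335, 0.0128]
eef_rot: [-0.482, 0.518, 0.482, 0.517]
contact_force: [-0.2, -0.1, 0.3]
finger_gap: 0.0557
```

Call:
apply_moves([
  {"slide":[0,0,0],"turn":[0,0,0]},
  {"slide":[0,0,0],"turn":[0,0,0]},
  {"slide":[0,0,0],"turn":[0,0,0]},
  {"slide":[0,0,0],"turn":[0,0,0]},
  {"slide":[0,0,0],"turn":[0,0,0]},
  {"slide":[0,0,0],"turn":[0,0,0]},
  {"slide":[0,0,0],"turn":[0,0,0]},
], gripper=-1)

```text
t: 9.6
tool_pos: [0.4894, 0.3352, 0.0151]
eef_rot: [-0.483, 0.516, 0.482, 0.518]
contact_force: [-0.7, -2.2, 11.2]
finger_gap: 0.0112
```

Call:
apply_moves([
  {"slide":[0,0,0.03],"turn":[0,0,0]},
  {"slide":[0,0,0.08],"turn":[0,0,0]},
  {"slide":[0,0,0.16],"turn":[0,0,0]},
  {"slide":[0,0,0.24],"turn":[0,0,0]},
  {"slide":[0,0,0.32],"turn":[0,0,0]},
  {"slide":[0,0,0.36],"turn":[0,0,0]},
  {"slide":[0,0,0.36],"turn":[0,0,0]},
  {"slide":[0,0,0.36],"turn":[0,0,0]},
])

```text
t: 10.4
tool_pos: [0.4884, 0.3347, 0.1944]
eef_rot: [-0.483, 0.516, 0.483, 0.517]
contact_force: [0.6, -0.2, -3.0]
finger_gap: 0.0115
```

Call:
apply_moves([
  {"slide":[0.03,-0.08,0],"turn":[0,0,0.15]},
  {"slide":[0.06,-0.16,0],"turn":[0,0,0.3]},
  {"slide":[0.09,-0.24,0],"turn":[0,0,0.45]},
  {"slide":[0.12,-0.32,0],"turn":[0,0,0.6]},
  {"slide":[0.15,-0.4,0],"turn":[0,0,0.75]},
  {"slide":[0.18,-0.48,0],"turn":[0,0,0.9]},
  {"slide":[0.2,-0.55,0],"turn":[0,0,1]},
  {"slide":[0.207,-0.59,0],"turn":[0,0,1]},
  {"slide":[0.207,-0.604,0],"turn":[0,0,1]},
  {"slide":[0.207,-0.604,0],"turn":[0,0,1]},
])

```text
t: 11.4
tool_pos: [0.5912, 0.0322, 0.1926]
eef_rot: [-0.595, 0.382, 0.596, 0.381]
contact_force: [0.3, 0.9, -2.7]
finger_gap: 0.0113
```

Call:
apply_moves([
  {"slide":[0,0,0],"turn":[0,0,0.15]},
  {"slide":[0,0,0],"turn":[0,0,0.35]},
  {"slide":[0,0,0],"turn":[0,0,0.55]},
  {"slide":[0,0,0],"turn":[0,0,0.707]},
  {"slide":[0,0,-0.05],"turn":[0,0,0.707]},
  {"slide":[0,0,-0.1],"turn":[0,0,0.707]},
  {"slide":[0,0,-0.15],"turn":[0,0,0.707]},
  {"slide":[0,0,-0.18],"turn":[0,0,0.707]},
  {"slide":[0,0,-0.19],"turn":[0,0,0.707]},
  {"slide":[0,0,-0.19],"turn":[0,0,0.707]},
])

```text
t: 12.4
tool_pos: [0.5914, 0.0338, 0.098]
eef_rot: [-0.653, 0.271, 0.654, 0.27]
contact_force: [-0.2, -0.5, -1.7]
finger_gap: 0.0114
```

Run:
```python
from h import *
s=camera("scene");st=get_state();print(st["tool_pos"],st["contact_force"],np.degrees(st["joints"][0]-st["joints"][5]))
cv2.imwrite("pics/v6.png",crop(s,270,190,130,130,5)[:600])
```

```text
[0.59200671 0.03356048 0.09885385] [ 0.16548256  0.41440745 -2.48617062] 135.037084493535
```

View pics/v6.png

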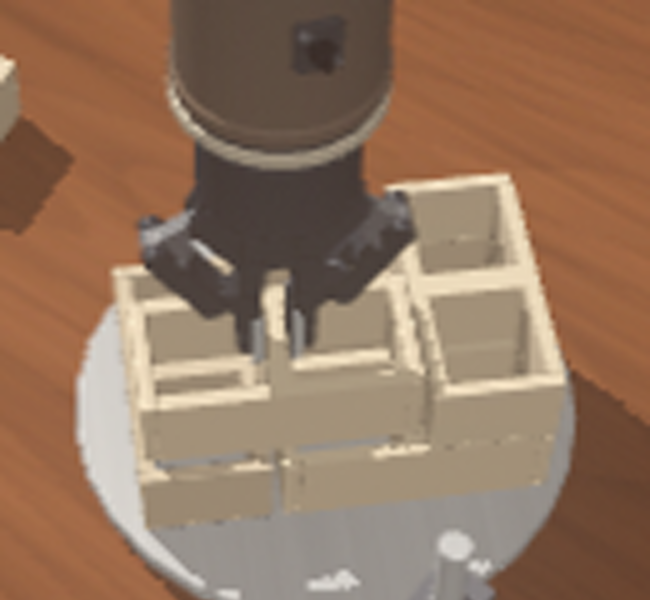

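Run:
```python
from h import *
q=lambda p:(np.array(p)+.5)/5-.5+[270,190]
print("b",plane("scene",q([(143,410),(422,372)]),.130),"exp",block(.591,.032,np.deg2rad(-45),0)[:2,:2])
print("c",plane("scene",q([(565,383),(441,392),(510,175)]),.112),"exp",block(.488,.0835,np.deg2rad(45),0)[[0,3,2],:2])
```

```text
b [[0.66560695 0.00934569]
 [0.56589822 0.10297538]] exp [[0.66418555 0.0061906 ]
 [0.5651906  0.10518555]]
c [[0.51712856 0.15657467]
 [0.55886669 0.11093586]
 [0.41991446 0.06091726]] exp [[0.5138094  0.15668555]
 [0.56118555 0.1093094 ]
 [0.4621906  0.01031445]]
```

Call:
apply_moves([
  {"slide":[0,0,-0.01],"turn":[0,0,0]},
  {"slide":[0,0,-0.02],"turn":[0,0,0]},
  {"slide":[0,0,-0.027],"turn":[0,0,0]},
  {"slide":[0,0,-0.031],"turn":[0,0,0]},
  {"slide":[0,0,-0.034],"turn":[0,0,0]},
  {"slide":[0,0,-0.036],"turn":[0,0,0]},
  {"slide":[0,0,-0.036],"turn":[0,0,0]},
])

```text
t: 13.15
tool_pos: [0.5921, 0.0327, 0.0821]
eef_rot: [0.653, -0.271, -0.653, -0.271]
contact_force: [-8.3, 0.4, 22.7]
finger_gap: 0.0115
```

Call:
apply_moves([
  {"slide":[0,0,0],"turn":[0,0,0]},
  {"slide":[0,0,0],"turn":[0,0,0]},
  {"slide":[0,0,0],"turn":[0,0,0]},
  {"slide":[0,0,0],"turn":[0,0,0]},
  {"slide":[0,0,0],"turn":[0,0,0]},
  {"slide":[0,0,0.05],"turn":[0,0,0]},
  {"slide":[0,0,0.1],"turn":[0,0,0]},
  {"slide":[0,0,0.2],"turn":[0,0,0]},
  {"slide":[-0.02,-0.1,0.2],"turn":[0,0,-0.15]},
  {"slide":[-0.04,-0.2,0.2],"turn":[0,0,-0.3]},
  {"slide":[-0.06,-0.3,0.2],"turn":[0,0,-0.45]},
  {"slide":[-0.08,-0.4,0.2],"turn":[0,0,-0.6]},
  {"slide":[-0.1,-0.5,0.2],"turn":[0,0,-0.8]},
  {"slide":[-0.13,-0.6,0.2],"turn":[0,0,-1]},
  {"slide":[-0.152,-0.685,0.2],"turn":[0,0,-1]},
  {"slide":[-0.152,-0.685,0.2],"turn":[0,0,-1]},
  {"slide":[-0.152,-0.685,0.2],"turn":[0,0,-1]},
], gripper=0.3)

```text
t: 14.85
tool_pos: [0.5155, -0.3108, 0.1804]
eef_rot: [-0.565, 0.425, 0.566, 0.425]
contact_force: [-0.6, -0.4, -0.5]
finger_gap: 0.0557
```

Run:
```python
from h import *
t=camera("top");s=camera("scene");st=get_state();print(st["tool_pos"],st["contact_force"],np.degrees(st["joints"][0]-st["joints"][5]))
V=np.hstack([crop(t,253,190,100,110,4),crop(s,210,150,80,88,5)]);cv2.imwrite("pics/v7.png",V)
```

```text
[ 0.51610733 -0.30891687  0.1805218 ] [0.1625862  0.85205583 0.55245508] 106.36431397951088
```

View pics/v7.png

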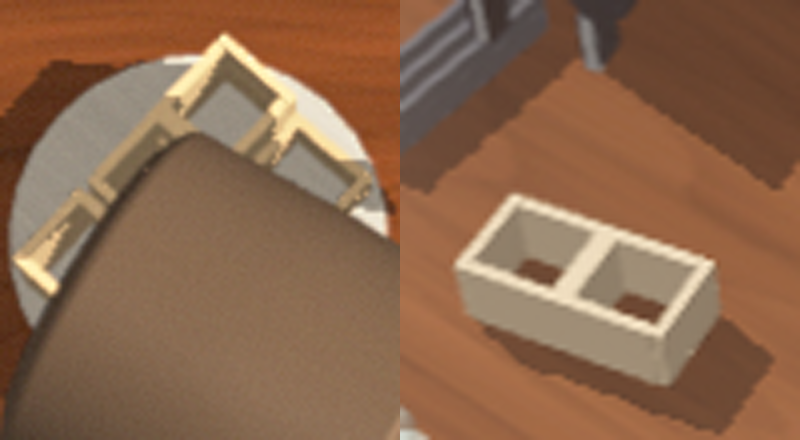

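The course so far looks intact, and the arm hides only part of it. Block_a stands clear with its web at about (590,260) in the crop, so I pick it.

Call:
apply_moves([
  {"slide":[0,0,0],"turn":[0,0,-0.11]},
  {"slide":[0,0,-0.05],"turn":[0,0,-0.11]},
  {"slide":[0,0,-0.12],"turn":[0,0,-0.11]},
  {"slide":[0,0,-0.2],"turn":[0,0,-0.11]},
  {"slide":[0,0,-0.27],"turn":[0,0,-0.11]},
  {"slide":[0,0,-0.31],"turn":[0,0,-0.11]},
  {"slide":[0,0,-0.334],"turn":[0,0,-0.11]},
  {"slide":[0,0,-0.334],"turn":[0,0,-0.11]},
])

```text
t: 15.75
tool_pos: [0.5158, -0.3082, 0.0125]
eef_rot: [-0.554, 0.439, 0.555, 0.439]
contact_force: [-0.4, -0.3, 0.3]
finger_gap: 0.0555
```

Call:
apply_moves([
  {"slide":[0,0,0],"turn":[0,0,0]},
  {"slide":[0,0,0],"turn":[0,0,0]},
  {"slide":[0,0,0],"turn":[0,0,0]},
  {"slide":[0,0,0],"turn":[0,0,0]},
  {"slide":[0,0,0],"turn":[0,0,0]},
  {"slide":[0,0,0],"turn":[0,0,0]},
  {"slide":[0,0,0],"turn":[0,0,0]},
], gripper=-1)

```text
t: 16.45
tool_pos: [0.5169, -0.3101, 0.0151]
eef_rot: [0.555, -0.439, -0.553, -0.439]
contact_force: [-1.1, 1.9, 8.4]
finger_gap: 0.0118
```

Call:
apply_moves([
  {"slide":[0,0,0.03],"turn":[0,0,0]},
  {"slide":[0,0,0.08],"turn":[0,0,0]},
  {"slide":[0,0,0.16],"turn":[0,0,0]},
  {"slide":[0,0,0.24],"turn":[0,0,0]},
  {"slide":[0,0,0.32],"turn":[0,0,0]},
  {"slide":[0,0,0.36],"turn":[0,0,0]},
  {"slide":[0,0,0.36],"turn":[0,0,0]},
  {"slide":[0,0,0.36],"turn":[0,0,0]},
])

```text
t: 17.25
tool_pos: [0.516, -0.3097, 0.1944]
eef_rot: [0.554, -0.439, -0.554, -0.439]
contact_force: [-0.2, 1.1, -3.3]
finger_gap: 0.0114
```

Run:
```python
from h import *
t=camera("top");s=camera("scene");st=get_state();print(st["tool_pos"],st["contact_force"],np.degrees(st["joints"][0]-st["joints"][5]))
V=np.hstack([crop(t,253,190,100,110,4),crop(s,285,220,100,110,4)]);cv2.imwrite("pics/v8.png",V)
```

```text
[ 0.51529944 -0.30925472  0.1927902 ] [-0.21464497  0.72481834 -2.6358607 ] 103.18527429428411
```

View pics/v8.png

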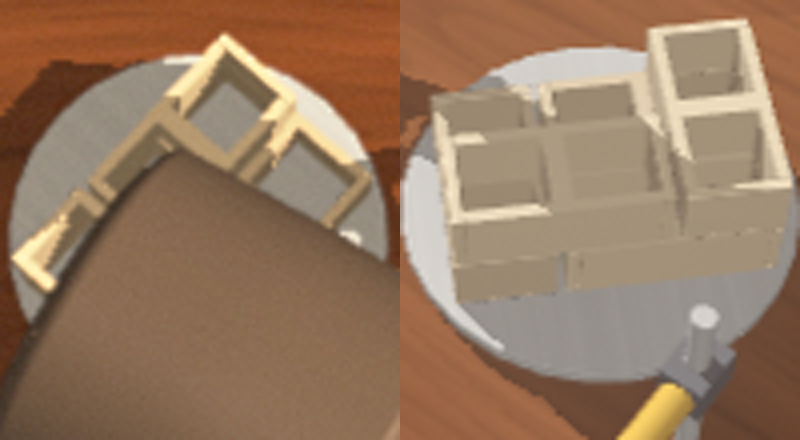

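b sits flush on the first course, level with c, with the joint between them open. I bring a to slot_right.

Call:
apply_moves([
  {"slide":[0.008,0.08,0],"turn":[0,0,0.15]},
  {"slide":[0.016,0.16,0],"turn":[0,0,0.3]},
  {"slide":[0.024,0.24,0],"turn":[0,0,0.45]},
  {"slide":[0.032,0.32,0],"turn":[0,0,0.6]},
  {"slide":[0.04,0.4,0],"turn":[0,0,0.75]},
  {"slide":[0.048,0.48,0],"turn":[0,0,0.9]},
  {"slide":[0.048,0.55,0],"turn":[0,0,1]},
  {"slide":[0.048,0.575,0],"turn":[0,0,1]},
  {"slide":[0.048,0.581,0],"turn":[0,0,1]},
  {"slide":[0.048,0.581,0],"turn":[0,0,1]},
])

```text
t: 18.35
tool_pos: [0.5398, -0.0195, 0.1931]
eef_rot: [-0.645, 0.289, 0.646, 0.288]
contact_force: [-0.3, 1.0, -1.9]
finger_gap: 0.0113
```

Call:
apply_moves([
  {"slide":[0,0,0],"turn":[0,0,0.107]},
  {"slide":[0,0,-0.03],"turn":[0,0,0.107]},
  {"slide":[0,0,-0.07],"turn":[0,0,0.107]},
  {"slide":[0,0,-0.1],"turn":[0,0,0.107]},
  {"slide":[0,0,-0.11],"turn":[0,0,0.107]},
  {"slide":[0,0,-0.11],"turn":[0,0,0.107]},
])

```text
t: 18.95
tool_pos: [0.5397, -0.0202, 0.1381]
eef_rot: [-0.652, 0.272, 0.653, 0.271]
contact_force: [-0.3, 0.6, -3.0]
finger_gap: 0.0117
```

Run:
```python
from h import *
s=camera("scene");st=get_state();print(st["tool_pos"],st["contact_force"],np.degrees(st["joints"][0]-st["joints"][5]))
cv2.imwrite("pics/v9.png",crop(s,270,190,130,120,5))
```

```text
[ 0.5401653  -0.02004555  0.13876507] [-0.02953528  0.10702323 -2.35941628] 134.8317348421839
```

View pics/v9.png

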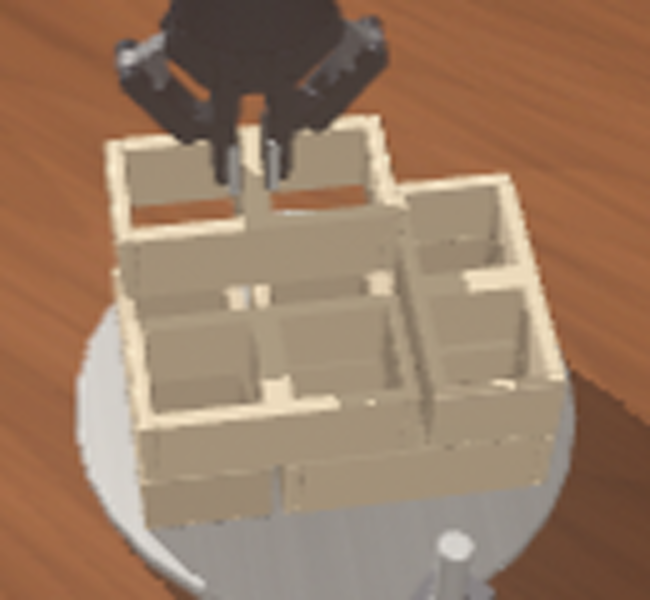

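Run:
```python
from h import *
q=lambda p:(np.array(p)+.5)/5-.5+[270,190]
for z in (.167,.170):
  A=plane("scene",q([(107,142),(124,242),(405,208),(380,117)]),z); print("a",A,A.mean(0))
print("exp",block(.5395,-.0195,np.deg2rad(-45),0)[:,:2])
print("b front",plane("scene",q([(152,428),(416,396)]),.112),"exp",block(.591,.032,np.deg2rad(-45),0)[:2,:2])
```

```text
a [[ 0.56819172 -0.09105197]
 [ 0.61320165 -0.04324758]
 [ 0.5123496   0.05307758]
 [ 0.47048396  0.00852594]] [ 0.54105673 -0.01817401]
a [[ 0.57015536 -0.08924993]
 [ 0.61500292 -0.04161799]
 [ 0.51451469  0.05435969]
 [ 0.47280007  0.00996876]] [ 0.54311826 -0.01663487]
exp [[ 0.61268555 -0.0453094 ]
 [ 0.5136906   0.05368555]
 [ 0.46631445  0.0063094 ]
 [ 0.5653094  -0.09268555]]
b front [[0.66194043 0.01121711]
 [0.56832956 0.1025108 ]] exp [[0.66418555 0.0061906 ]
 [0.5651906  0.10518555]]
```

Call:
apply_moves([
  {"slide":[-0.003,-0.003,-0.03],"turn":[0,0,0]},
  {"slide":[-0.003,-0.003,-0.06],"turn":[0,0,0]},
  {"slide":[-0.003,-0.003,-0.08],"turn":[0,0,0]},
  {"slide":[-0.003,-0.003,-0.095],"turn":[0,0,0]},
  {"slide":[-0.003,-0.003,-0.105],"turn":[0,0,0]},
  {"slide":[-0.003,-0.003,-0.111],"turn":[0,0,0]},
  {"slide":[-0.003,-0.003,-0.114],"turn":[0,0,0]},
  {"slide":[-0.003,-0.003,-0.115],"turn":[0,0,0]},
  {"slide":[-0.003,-0.003,-0.115],"turn":[0,0,0]},
])

```text
t: 19.9
tool_pos: [0.5387, -0.0208, 0.0821]
eef_rot: [0.653, -0.271, -0.653, -0.271]
contact_force: [-4.2, -0.1, 10.3]
finger_gap: 0.0114
```

Call:
apply_moves([
  {"slide":[0,0,0],"turn":[0,0,0]},
  {"slide":[0,0,0],"turn":[0,0,0]},
  {"slide":[0,0,0],"turn":[0,0,0]},
  {"slide":[0,0,0],"turn":[0,0,0]},
  {"slide":[0,0,0],"turn":[0,0,0]},
  {"slide":[0,0,0.05],"turn":[0,0,0]},
  {"slide":[0,0,0.1],"turn":[0,0,0]},
  {"slide":[0,0,0.2],"turn":[0,0,0]},
  {"slide":[0,0,0.26],"turn":[0,0,0]},
  {"slide":[-0.1,0.7,0.26],"turn":[0,0,-0.6]},
  {"slide":[-0.1,0.7,0.26],"turn":[0,0,-0.6]},
  {"slide":[-0.1,0.7,0.26],"turn":[0,0,-0.6]},
  {"slide":[-0.1,0.7,0.26],"turn":[0,0,-0.6]},
  {"slide":[-0.1,0.7,0.26],"turn":[0,0,-0.6]},
  {"slide":[-0.1,0.7,0.26],"turn":[0,0,-0.6]},
  {"slide":[-0.1,0.7,0.26],"turn":[0,0,-0.6]},
  {"slide":[-0.1,0.7,0.26],"turn":[0,0,-0.6]},
  {"slide":[-0.1,0.7,0.26],"turn":[0,0,-0.6]},
  {"slide":[-0.1,0.7,0.26],"turn":[0,0,-0.6]},
], gripper=0.3)

```text
t: 21.8
tool_pos: [0.4884, 0.3288, 0.2109]
eef_rot: [-0.605, 0.366, 0.605, 0.365]
contact_force: [-0.6, -0.6, -0.7]
finger_gap: 0.0558
```

Run:
```python
from h import *
t=camera("top");s=camera("scene");st=get_state();print(st["tool_pos"],st["contact_force"],st["t"])
V=np.hstack([crop(t,253,190,100,110,4),crop(s,285,220,100,110,4)]);cv2.imwrite("pics/v10.png",V)
x,y,w,h=245,185,115,115
g=cv2.resize(t[y:y+h,x:x+w],None,fx=4,fy=4,interpolation=cv2.INTER_CUBIC)
for v in(200,215):
  m=cv2.inRange(cv2.cvtColor(g,cv2.COLOR_BGR2HSV),(14,50,v),(30,150,255))
  m=cv2.morphologyEx(m,cv2.MORPH_OPEN,np.ones((5,5)))
  for c in cv2.findContours(m,cv2.RETR_EXTERNAL,cv2.CHAIN_APPROX_NONE)[0]:
    if cv2.contourArea(c)>1500: print(v,np.round(np.hstack([np.ravel(k) for k in cv2.minAreaRect(np.float32(plane("top",(c[:,0]+.5)/4-.5+[x,y],.112)*1000))]),1))
```

```text
[0.48878509 0.3279777  0.21114293] [ 0.64637075 -1.17570081  0.98163992] 21.9
200 [534.8  30.2 151.5 219.   44.9]
215 [484.1  80.8 150.8  68.2  45. ]
215 [560.9   3.9 150.9 143.7  44.7]
```

View pics/v10.png

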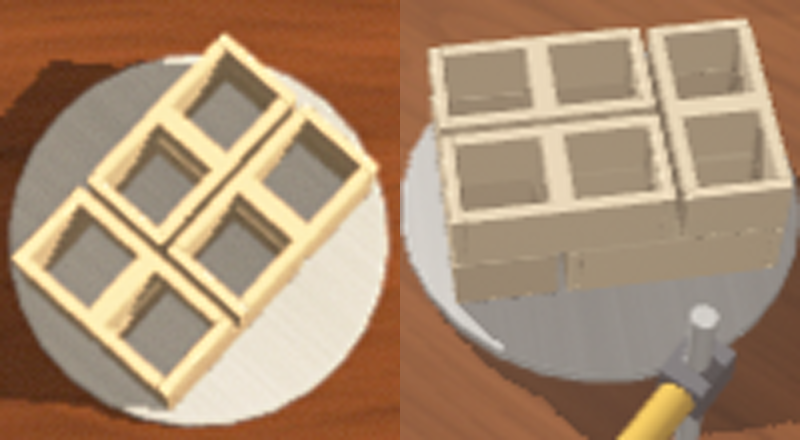

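The second course is complete in the alternate pattern, with even joints, flush edges and level blocks. I hand it in with the arm clear.

```bash
python3 -c "
from h import *
a=cv2.imread('pics/top5.png');t=camera('top')
print([float(cv2.absdiff(a[y:y+40,x:x+40],t[y:y+40,x:x+40]).mean()) for x,y in((374,160),(482,258),(215,168))])
print(hand_in())"
```

```text
[2.0229166666666667, 2.2597916666666666, 2.063125]
the job is handed in; nothing more can be done
None
```

The second course is laid and the job is handed in at about 22 s. Block_c is crosswise over the opposite end, block_b is in slot_left and block_a is in slot_right. Each block was lowered slowly to contact before I released it.

**Placing:** The last top and scene pictures show three level, released blocks with even narrow joints and edges flush with the first course. The outline of the second course lies at 44.9°, against 45.1° for the first course. Its measured centre is about 4 mm from the first course's. I put part of that down to visible side faces, because the outlines also came out some 3 to 11 mm too large. The two cameras also disagreed with each other by about 3 mm. Both are well inside the 12 mm tolerance.

**Bystanders:** The far bottle, the mould and the stand look the same in the top view before and after, with only noise-level differences. I did not compare the near bottle this way. The planned path kept clear of it, and no force readings suggested a touch.

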